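# Load a spring stand with a two-piece hanging chain

## Task

Load the spring stand for calibration: hang the ladder-shaped steel link by its upper loop in the saddle of the stand's sprung hook and let go of it, then hang the C-shaped weight by its roof-shaped hook from the link's lower loop, so that both hang straight and still. Let each piece's weight down slowly until the spring carries all of it before you let go: the hook must never drop, spring back or move faster than about 5 cm a second, and never be pulled or pressed much harder than the hanging pieces pull. Leave the bottle, the beaker and the spare brass weight where they are.

Things in the scene. Friction and masses are not known exactly. Their poses are not given: they have to be found in the camera images.
- stand: Fixed spring stand: grey base plate 140 x 110 x 14 mm, upright steel column (radius 21 mm, 182 mm high) 100 mm along the stand's +x. Origin on the bench under the hook's saddle; +x points from saddle to column. Its yaw is within 0.3 rad, so the hook's free tip (-x) points roughly to the robot.
- hook: The stand's sprung hook: an 18 mm wide steel blade from the column, ending in a V trough (saddle) open upwards, running along y. Origin: middle of an 8 mm bar seated in it, 265 mm above the bench unloaded; axes as the stand's. Slides only straight down on a soft spring (120 N/m, damping 2 N s/m, travel 80 mm) and sinks by whatever is hung on it.
- hook_tip (a point): Top of the hook's free end, 20 mm along -x and 10 mm above the seated bar's middle. The trough's 35 deg flanks (plates 6 mm thick) reach 25 mm either side of its middle and 11 mm below the origin; behind it the arm's top is 10 mm, the block on the column (34 mm square) 18 mm above the origin.
- link: Loose steel link like a short ladder, under 0.25 kg: two upright flat bars (16 x 6 x 108 mm, 62 mm apart along y), joined by 8 mm round bars along y at heights 104 and 8 mm and a 12 mm square bar at 50 mm. Upper loop 56 wide x 44 mm high, lower loop 56 x 32 mm. Origin: centre of its underside, z up. It starts upright in the rack's groove and is the same turned by half a turn.
- link_tab (a point): Grip point on the link's flat tab, 138 mm above its origin: the tab is 22 mm in x, 10 mm thick in y, 106 to 154 mm high, over the middle of the top bar.
- link_top (a point): Middle of the link's top bar (104 mm above the link's origin). Two round beads on the bar (radius 8 mm, centres 18.5 mm either side of the middle) keep it centred on the 18 mm wide saddle, with about 2.5 mm play each way.
- link_low (a point): Middle of the link's bottom bar, the lower bar of the lower loop (8 mm above the link's origin). Two round beads on it (radius 8 mm, centres 16 mm either side of the middle) keep the weight's 14 mm wide hook between them, with about 2 mm play each way.
- weight: Loose C-shaped steel weight, under 0.5 kg, standing on its disc (radius 24, 24 mm high, centre at x = +10 mm). A flat arm goes to x = -75 mm, a stem rises there, an upper arm (75 to 82 mm high) returns to a roof-shaped hook over the disc. Origin: underside, below the hook's peak; z up, +x from tab to hook, at the start roughly away from the robot. To hang it, +x must point to the column.
- weight_notch (a point): Middle of an 8 mm bar seated in the weight's hook, 85 mm above its origin. The hook: inverted V open downwards, along y, 14 mm wide, 35 deg flanks, inside peak at 90 mm, outside at 95 mm, ends at x = +-19 mm, 74 mm high. Below it 45 mm are free.
- weight_tab (a point): Grip point on the weight's flat tab, 118 mm above its origin at x = -75 mm: the tab is 22 mm in x, 10 mm thick in y, 82 to 136 mm high. The centre of mass lies nearly under the hook's peak, so the tab twists in the grip with up to 0.4 N m: grip firmly.
- rack: Fixed wooden rack 60 x 100 x 24 mm with a groove 20 mm wide and 14 mm deep along its y in which the link stands. Origin: centre of its underside.
- bottle: Bystander: amber bottle, radius 30 mm, 130 mm high. Origin: centre of its underside.
- beaker: Bystander: glass beaker, radius 32 mm, 80 mm high. Origin: centre of its underside.
- spare: Bystander: small brass weight with a knob, radius 22 mm, 52 mm high. Origin: centre of its underside.
Mind the look-alikes: they are no part of the job. What is shaped like the weight but purple or red is not meant.

How it is judged:
On the way, in this order (a step that is already met when the one before it is completed fails the run):
1. the link hangs from the stand's hook by its upper loop, let go (distance between link_top and hook below 0.01 m and contact force between link and hook above 0.5 N and angle between link's own z axis and vertical below 0.2 rad and contact force between the fingers and link below 0.05 N), for 0.2 s.
2. the weight hangs from the link's lower loop, the link still on the hook (distance between link_top and hook below 0.01 m and contact force between link and hook above 0.5 N and angle between each of link, weight's own z axis and vertical below 0.2 rad and distance between weight_notch and link_low below 0.01 m and contact force between weight and link above 1 N and height (world z) of weight above 0.015 m), for 0.2 s.
At the end, for the whole second after the job is handed in: Link's top bar in the hook's saddle (middles within 10 mm), weight's roof hook on the link's bottom bar (within 10 mm of its middle), each carried by the piece above, the weight clear of the bench, both within 0.2 rad of upright, still (below 0.04 m/s) and released (all of step 2 and linear speed of each of link, weight below 0.04 m/s); the robot touches nothing.
It fails at once if the sprung hook drops, springs back or is jerked (moves faster than 0.07 m/s) (linear speed of hook above 0.07 m/s).
It fails at once if the hook is pulled down much farther than the hanging pieces pull it (more than 70 mm) (height (world z) of hook below 0.195 m).
It fails at once if the weight is pressed on the link with more than 9 N (contact force between weight and link above 9 N).
It fails at once if the link is pressed on the hook with more than 12 N (contact force between link and hook above 12 N).
It fails at once if a bystander is moved more than 30 mm (distance of any of bottle, beaker, spare from where it was at the start of the episode above 0.03 m).
It also fails if it takes over 72 s, if anything falls off the work surface, if the arm or the gripper's body presses on something with over 40 N, if the wrist force passes 120 N, or if a joint passes its speed limit or range.

## Robot

A 7-joint arm with a two-finger parallel gripper is mounted at the origin on the work surface. World frame = base frame: x ahead of the robot, y to its left, z up, the work surface at z = 0. Lengths are in m, angles in rad, forces in N, time in s.
With the tool pointing down it reaches from about 0.4 to 0.85 m from the base axis. Payload 4.5 kg.
Tool frame: the origin (TCP) lies where the fingers leave the gripper's body, on its centre line; the fingertips stand 64 mm ahead of it and the grasp point (between the pads) lies 45 mm ahead of it; z points along the fingers, y is the line along which they close (so a half turn about z gives the same grasp; the last joint's range is limited). The gripper opens to 88 mm and grips with 3 to 60 N. Pads are 18 mm wide; open, the fingers measure 123 mm over their backs; the gripper's body (75 mm by 187 mm) begins 45 mm behind the grasp point.
Start: joints at [-1.154, 0.689, -0.195, 1.565, 0.157, 0.902, -0.215], TCP at [0.233, 0.58, 0.303] pointing down, gripper open.
Joint ranges: [-3.01, 3.01], [-0.46, 2.08], [-1.47, 1.51], [0.13, 2.56], [-1, 4.14], [0.04, 2.09], [-2.66, 2.66]. Speed limits (rad/s): [2.57, 2.57, 3.14, 3.14, 3.14, 3.14, 3.14].

## Interface

Orientations are given as a unit quaternion [x, y, z, w].
In Python, from plant import r gives the robot as it stands.
- The arm moves only by the tool play_rows, never from a script. Its arguments are lists of equal length, an entry for each row: "translation": the shift along the tool's x, y, z in m, a list of three; "delta_rot": the turn, a rotation vector about the tool's x, y, z in degrees, a list of three; "grip": the opening, from -1 (shut) to 1 (fully open). In form: {"translation": [[x, y, z], ...], "delta_rot": [[rx, ry, rz], ...], "grip": [grip, ...]}. A call has 1 to 20 rows; each row shifts and turns the commanded pose from where the row before left it, along the tool's axes as they then stand; what a row does not reach is not made up. A row lasts 1/8 s, in which the tool goes at most 62.5 mm and 10.7 degrees, less where a joint would pass 70% of its speed; a pose out of reach is approached as far as the arm can. A call with a gripper value outside its range is refused whole. The fingers move at their own pace and stop on an object; "squeeze" is the grip in N (left out, the last holds). Time passes only in rows, so rows that do not move let the fingers close. It gives the time, the measured TCP pose, the force, the opening and the grip force at its end, in the units of the state.
- r.get_state(): the state, without advancing time (a new reading comes with each control period).
- r.snapshot(name): name is "scene" or "top"; returns the picture (384x512x3 uint8, blue, green, red); there is no depth.
- r.get_calibration(name): a dict with "intrinsics" (3x3 intrinsics, pixels), "eye" and "rotation" of the camera in the world. Camera axes: x right, y up, looking along -z (the intrinsics and any distortion apply to the point x, -y, -z); pixel columns grow to the right and rows downward; lengths in m; the calibration is good to about 2 mm. A picture is of the moment at which its call begins. get_calibration takes no time and is no camera call.
- r.finish_job(): hands the job in; it is judged then, once.
Trained networks look in the newest picture that a camera, given by its name, has taken for a name from the list of things; names that differ only in an ending like _2 or _b are one class to them, and where a whole thing is asked for, a point or a joint stands for the part that bears it (a point fixed in the world has none). Each returns a list of dicts, best first, with "confidence" (0 to 1); they miss things now and then, are a little off and sometimes report something else, mostly with a low value. They report only what shows in the picture. A call takes as long as a camera call. They do not tell look-alikes from the thing itself.
- r.look_for(camera, target): "point" ([x, y, z] in m, in world coordinates, good to about 4 mm: the middle of the surface that is visible of it).
- r.silhouettes(camera, target): "pixels" (384x512 bool, what is visible of it).
The state is a dict: "clock": time; "q": joint angles; "qd": joint speeds; "joint_torque": joint torques, N m; "tool_pos": TCP position; "eef_rot": TCP orientation; "contact_force": force on the tool from outside, world axes, zero at the start; "moment": the same for the moment, N m; "opening": opening from 0.0 (shut) to 1.0 (fully open); "finger_force": force on a finger pad.
Only numpy, scipy, OpenCV 4.12 (cv2) and the standard library are available. Lean on these libraries where they do the work, as an engineer would, in place of code of your own. Each camera call takes 0.05 s, during which the arm holds its last target. There are 200 camera calls.

## Working session

There is one attempt and no reset: what is moved stays moved. The work goes in short steps, Python scripts to look and compute and a tool call to move; the robot and the scene stay as the last step left them, time stands still between calls to the robot, and variables do not carry over. Pictures are saved under pics/ and viewed, at most 11 in all, crops included, and the job is handed in when it is done.

Besides the shell and the picture viewer there is one more tool, called after "Request:" as a command line: name --argument value ..., lists and objects as JSON in quotes. play_rows: Moves the arm, as the interface text tells. Its arguments: {"type":"object","properties":{"translation":{"type":"array","items":{"type":"array","items":{"type":"number"}}},"delta_rot":{"type":"array","items":{"type":"array","items":{"type":"number"}}},"grip":{"type":"array","items":{"type":"number"}},"squeeze":{"type":"number"}},"required":["translation","delta_rot","grip"]}

```bash
mkdir -p pics; ls; python3 - <<'E'
from plant import r
import cv2,numpy as np
for c in("scene","top"):
    im=r.snapshot(c); cv2.imwrite(f"pics/{c}0.png",im)
    k=r.get_calibration(c); print(c,np.round(k["intrinsics"],1).tolist(),np.round(k["eye"],3),np.round(k["rotation"],3).tolist(),[x for x in k])
    for t in("link","link_tab","weight","weight_tab","hook","hook_tip","rack","stand","bottle","beaker","spare"):
        print(t,[(np.round(d["point"],3).tolist(),round(d["confidence"],2)) for d in r.look_for(c,t)][:4])
s=r.get_state(); print(s)
E
```

```text
pics
scene [[380.4, 0.0, 248.7], [0.0, 380.4, 184.8], [0.0, 0.0, 1.0]] [ 0.947 -0.48   0.739] [0.397, 0.144, 0.289, 0.859] ['intrinsics', 'eye', 'rotation']
link [([0.555, -0.248, 0.08], 0.68)]
link_tab [([0.551, -0.253, 0.081], 0.61)]
weight [([0.337, 0.273, 0.062], 0.83), ([0.626, 0.363, 0.047], 0.82), ([0.519, 0.238, 0.029], 0.61), ([0.45, 0.395, 0.05], 0.61)]
weight_tab [([0.331, 0.274, 0.059], 0.89), ([0.454, 0.396, 0.052], 0.79), ([0.519, 0.24, 0.032], 0.68), ([0.625, 0.365, 0.049], 0.62)]
hook [([0.678, 0.027, 0.276], 0.73)]
hook_tip [([0.678, 0.031, 0.274], 0.82), ([0.392, -0.034, 0.031], 0.16)]
rack [([0.574, -0.261, 0.023], 0.62)]
stand [([0.682, 0.019, 0.01], 0.79)]
bottle [([0.72, -0.223, 0.085], 0.7), ([0.517, 0.237, 0.032], 0.58)]
beaker [([0.698, 0.212, 0.056], 0.57), ([0.39, -0.035, 0.033], 0.21)]
spare [([0.39, -0.032, 0.034], 0.64)]
top [[462.5, 0.0, 256.6], [0.0, 462.5, 190.8], [0.0, 0.0, 1.0]] [0.245 0.079 1.576] [-0.07, 0.073, 0.711, -0.696] ['intrinsics', 'eye', 'rotation']
link [([0.547, -0.244, 0.106], 0.71)]
link_tab [([0.549, -0.245, 0.106], 0.71), ([0.712, 
[... 653 characters left out ...]
8072,  0.6890844 , -0.19457765,  1.56529873,  0.15728223,
        0.90249427, -0.21509046]), 'qd': array([ 9.31460792e-04,  9.41034225e-05,  1.04763432e-03,  1.84765119e-03,
        3.84336293e-04, -2.15210031e-05, -4.47566250e-04]), 'joint_torque': array([-2.28683421e-04, -5.27491522e+01, -1.26703408e+00, -1.53749067e+01,
       -5.17681811e-02, -7.38846593e-04,  2.34412749e-05]), 'tool_pos': array([0.23345013, 0.57978559, 0.30275223]), 'eef_rot': array([1.90239466e-01, 9.81737716e-01, 4.75817341e-05, 3.17928055e-06]), 'contact_force': array([ 0.00458691, -0.03399743,  0.0466083 ]), 'moment': array([-0.00359563, -0.00365719,  0.0033775 ]), 'finger_force': 0.0, 'opening': 0.9981197062086855}
```

```bash
python3 - <<'E'
import cv2
for c in("scene","top"):
    im=cv2.imread(f"pics/{c}0.png"); cv2.imwrite(f"pics/{c}0b.png",cv2.resize(im,(800,600),interpolation=cv2.INTER_CUBIC))
E
```

```text
(no output)
```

View pics/scene0b.png

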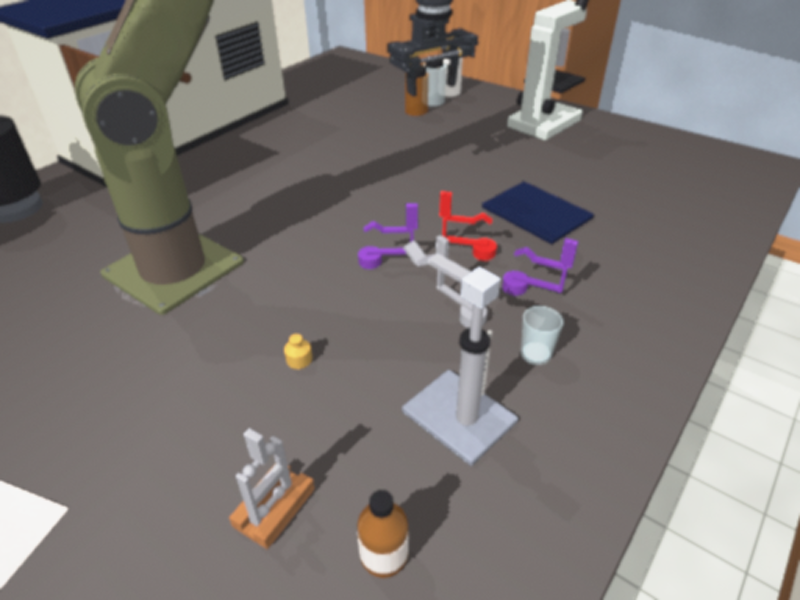

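View pics/top0b.png

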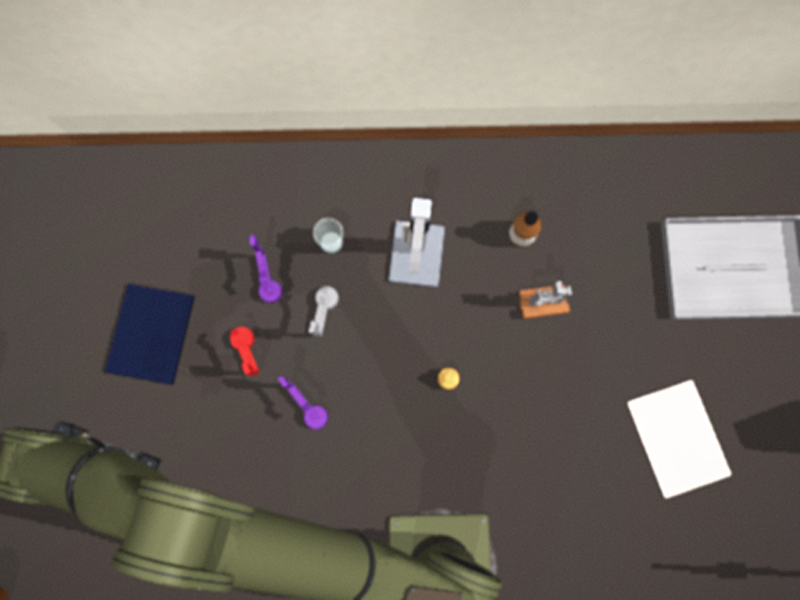

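```bash
cat > h.py <<'E'
import numpy as np,cv2
from scipy.optimize import minimize
from scipy.spatial.transform import Rotation as R
from plant import r
def box(x0,x1,y0,y1,z0,z1): return np.array([[x,y,z] for x in(x0,x1) for y in(y0,y1) for z in(z0,z1)])/1e3
def cyl(x,y,rad,z0,z1):
    a=np.linspace(0,2*np.pi,20); return np.array([[x+rad*np.cos(t),y+rad*np.sin(t),z] for t in a for z in(z0,z1)])/1e3
def v(xs,zs,w,t):  # plate between two (x,z) points, thickness below
    return np.array([[x,y,z-d] for x,z in zip(xs,zs) for y in(-w/2,w/2) for d in(0,t)])/1e3
def bead(y,z): return box(-6,6,y-6,y+6,z-6,z+6)
LINK=[box(-8,8,s-3,s+3,0,108) for s in(-31,31)]+[box(-4,4,-31,31,z-4,z+4) for z in(8,104)]+[box(-6,6,-31,31,44,56),box(-11,11,-5,5,106,154)]+[bead(s*18.5,104) for s in(1,-1)]+[bead(s*16,8) for s in(1,-1)]
WEIGHT=[cyl(10,0,24,0,24),box(-80,0,-7,7,0,8),box(-80,-70,-5,5,0,82),box(-80,-8,-5,5,75,82),box(-86,-64,-5,5,82,136),v((0,19),(95,81),14,6),v((0,-19),(95,81),14,6)]
HOOK=[v((0,25),(-5,12),18,6),v((0,-22),(-5,10),18,6),box(20,100,-9,9,2,10),box(83,117,-17,17,-16,18)]
COL=[cyl(100,0,21,0,182),cyl(100,0,8,182,250)]
CAL={c:r.get_calibration(c) for c in("scene","top")}
def proj(c,P):
    k=CAL[c]; q=(np.asarray(P)-k["eye"])@R.from_quat(k["rotation"]).as_matrix()*[1,-1,-1]
    p=q@np.array(k["intrinsics"]).T; return p[...,:2]/p[...,2:]
def render(c,model,pos,yaw,rot=None):
    S=4; m=np.zeros((384*S,512*S),np.uint8); M=(rot or R.from_rotvec([0,0,yaw]))
    for b in model:
        p=(proj(c,M.apply(b)+pos)+.5)*S-.5
        cv2.fillConvexPoly(m,cv2.convexHull(np.round(p*16).astype(np.int32)),255,shift=4)
    return cv2.resize(m,(512,384),interpolation=cv2.INTER_AREA)/255.
def cost(model,masks,pos,yaw,occ=None):
    e=0
    for c,m in masks.items():
        d=render(c,model,pos,yaw)-m
        if occ and c in occ: d=d*(1-occ[c])
        e+=(cv2.GaussianBlur(d,(0,0),.8)**2).sum()
    return e
def fit(model,masks,z,x0,yaws,occ=None,full=False):
    best=None
    for y in yaws:
        s=minimize(lambda p:cost(model,masks,[p[0],p[1],z],p[2]*10,occ),[x0[0],x0[1],y/10],method="Nelder-Mead",options=dict(initial_simplex=np.array([[x0[0],x0[1],y/10],[x0[0]+.01,x0[1],y/10],[x0[0],x0[1]+.01,y/10],[x0[0],x0[1],y/10+.02]]),xatol=1e-4,fatol=.05))
        if best is None or s.fun<best.fun: best=s
    return np.array([best.x[0],best.x[1],best.x[2]*10]),best.fun
E
cat > a.py <<'E'
from h import *
T={"link":(.553,-.248),"hook":(.66,.03),"weight":(.55,.24)}
M={}
for c in("scene","top"):
    r.snapshot(c)
    for t in T:
        for i,d in enumerate(r.silhouettes(c,t)):
            m=d["pixels"]; ys,xs=np.nonzero(m); 
            print(c,t,i,round(d["confidence"],2),m.sum(),xs.mean().round(),ys.mean().round(),proj(c,[*T[t],.27 if t=="hook" else .05]).round())
            np.save(f"pics/{c}_{t}_{i}.npy",m)
E
python3 a.py
```

```text
scene link 0 0.71 1209 168.0 303.0 [171. 312.]
scene link 1 0.48 284 190.0 225.0 [171. 312.]
scene hook 0 0.69 969 296.0 181.0 [296. 178.]
scene weight 0 0.83 407 247.0 152.0 [298. 186.]
scene weight 1 0.72 378 290.0 183.0 [298. 186.]
scene weight 2 0.55 595 345.0 172.0 [298. 186.]
top link 0 0.72 1373 267.0 159.0 [351. 190.]
top link 1 0.71 237 352.0 188.0 [351. 190.]
top link 2 0.59 331 345.0 195.0 [351. 190.]
top link 3 0.55 361 336.0 146.0 [351. 190.]
top hook 0 0.73 376 267.0 148.0 [269. 142.]
top hook 1 0.47 322 210.0 150.0 [269. 142.]
top weight 0 0.84 242 196.0 261.0 [206. 194.]
top weight 1 0.75 287 156.0 222.0 [206. 194.]
top weight 2 0.64 391 336.0 146.0 [206. 194.]
top weight 3 0.59 357 206.0 198.0 [206. 194.]
top weight 4 0.55 341 169.0 176.0 [206. 194.]
```

```bash
cat > b.py <<'E'
from h import *
L=lambda c,t,i:np.load(f"pics/{c}_{t}_{i}.npy").astype(float)
hk={"scene":L("scene","hook",0),"top":L("top","hook",0)}
lk={"scene":L("scene","link",0),"top":L("top","link",1)}
wt={"scene":L("scene","weight",1),"top":L("top","weight",3)}
res={}
def rep(n,mod,mk,z,x0,ys,occ=None):
    p,f=fit(mod,mk,z,x0,ys,occ); print(n,p.round(4),round(f,1))
    for c in mk:
        q,g=fit(mod,{c:mk[c]},z,x0,[p[2]],occ); print("  ",c,q.round(4),round(g,1))
    return p
ph=rep("hook",HOOK,hk,.265,(.63,.03),(-.2,0,.2))
pl=rep("link",LINK,lk,.010,(.55,-.25),(-.3,0,.3))
occ={c:np.clip(cv2.dilate(render(c,HOOK,[*ph[:2],.265],ph[2])+render(c,COL,[*ph[:2],0],ph[2]),np.ones((5,5))),0,1) for c in("scene",)}
pw=rep("weight",WEIGHT,wt,0,(.56,.235),(-.4,0,.3),occ)
np.save("poses.npy",[ph,pl,pw])
out=[]
for c,boxs in(("scene",[(230,130,120,100),(120,250,120,100)]),("top",[(180,110,120,100),(300,130,120,100)])):
    im=cv2.imread(f"pics/{c}0.png")
    ov=im.copy()
    for mod,p,z,col,mk in((HOOK,ph,.265,(0,255,0),hk),(LINK,pl,.01,(0,0,255),lk),(WEIGHT,pw,0,(255,255,0),wt)):
        cs,_=cv2.findContours((render(c,mod,[*p[:2],z],p[2])>.5).astype(np.uint8),cv2.RETR_LIST,cv2.CHAIN_APPROX_NONE); 
        for q in cs: 
            for (x,y) in q[:,0]: ov[y,x]=col
    for x,y,w,h in boxs:
        out.append(np.hstack([cv2.resize(a[y:y+h,x:x+w],(400,300),interpolation=cv2.INTER_NEAREST) for a in(ov,)]))
cv2.imwrite("pics/fit.png",np.vstack([np.hstack(out[:2]),np.hstack(out[2:])]))
E
python3 b.py
```

```text
hook [ 0.5848  0.0435 -0.1343] 136.1
   scene [ 0.5849  0.0435 -0.1345] 127.6
   top [ 0.5833  0.0438 -0.1361] 7.4
link [ 0.5526 -0.2477  0.0948] 27.7
   scene [ 0.5525 -0.2477  0.0972] 20.3
   top [ 0.5528 -0.2466  0.0597] 5.5
weight [ 0.5613  0.2381 -0.2208] 94.9
   scene [ 0.5499  0.2535 -0.2233] 50.9
   top [ 0.5621  0.237  -0.2102] 7.6
```

View pics/fit.png

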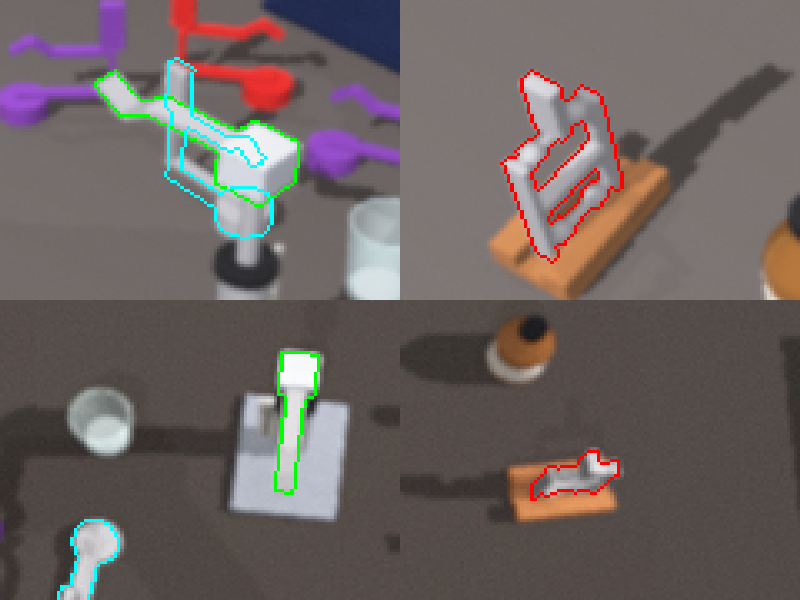

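The overlays show tight fits: hook saddle at about (275,490) in the mosaic's lower left, the link upright in the rack, and the grey weight behind the stand with its tab toward the robot. The heights and sizes agree with the given values. First move: up, turn and over the link.

Request:
play_rows --translation '[[0,0,-0.05],[0,0,-0.05],[0,0,-0.05],[-0.0141,-0.0502,0],[-0.0141,-0.0502,0],[-0.0141,-0.0502,0],[-0.0141,-0.0502,0],[-0.0141,-0.0502,0],[-0.0141,-0.0502,0],[-0.0141,-0.0502,0],[-0.0141,-0.0502,0],[-0.0141,-0.0502,0],[-0.0141,-0.0502,0],[-0.0141,-0.0502,0],[-0.0141,-0.0502,0],[-0.0141,-0.0502,0],[-0.0141,-0.0502,0],[-0.0141,-0.0502,0],[-0.0141,-0.0502,0],[-0.0141,-0.0502,0]]' --delta_rot '[[0,0,-9.1],[0,0,-9.1],[0,0,-9.1],[0,0,0],[0,0,0],[0,0,0],[0,0,0],[0,0,0],[0,0,0],[0,0,0],[0,0,0],[0,0,0],[0,0,0],[0,0,0],[0,0,0],[0,0,0],[0,0,0],[0,0,0],[0,0,0],[0,0,0]]' --grip '[-0.1,-0.1,-0.1,-0.1,-0.1,-0.1,-0.1,-0.1,-0.1,-0.1,-0.1,-0.1,-0.1,-0.1,-0.1,-0.1,-0.1,-0.1,-0.1,-0.1]' --squeeze 30

```text
clock: 4.1
tool_pos: [0.5524, -0.249, 0.4528]
eef_rot: [-0.047, 0.999, 0.0, 0.0]
contact_force: [0.0, -0.2, 0.3]
opening: 0.451
finger_force: 0.0
```

```bash
cat > g.py <<'E'
import sys
from h import *
def go(x,y,z,yaw):
    "tool-frame shift to TCP target; yaw = yaw of tool y minus 90deg (thing's yaw)"
    s=r.get_state(); M=R.from_quat(s["eef_rot"]).as_matrix()
    a=np.arctan2(M[1,1],M[0,1])-np.pi/2
    d=(yaw-a+np.pi/2)%np.pi-np.pi/2
    W=np.array([x,y,z])-s["tool_pos"]
    print("t",round(s["clock"],2),"pos",s["tool_pos"].round(4),"yaw",round(a,4),"tilt",(np.degrees(M[:2,2])).round(2),"F",s["contact_force"].round(2),"Mo",s["moment"].round(3),"open",round(s["opening"],3),"ff",round(s["finger_force"],1))
    print("  shift(now)",(W@M).round(4),"after turn",(W@(R.from_rotvec([0,0,d]).as_matrix()@M)).round(4),"turn tool z deg",round(-np.degrees(d),2),"q7",s["q"][6].round(2))
if __name__=="__main__": go(*map(float,sys.argv[1:]))
E
python3 g.py .5526 -.2477 .194 .095
```

```text
t 4.1 pos [ 0.5524 -0.249   0.4528] yaw 0.0939 tilt [0.03 0.01] F [ 0.04 -0.16  0.27] Mo [ 0.081 -0.02  -0.01 ] open 0.451 ff 0.0
  shift(now) [-2.000e-04  1.200e-03  2.588e-01] after turn [-2.000e-04  1.200e-03  2.588e-01] turn tool z deg -0.06 q7 1.96
```

Request:
play_rows --translation '[[0,0.001,0.045],[0,0,0.05],[0,0,0.05],[0,0,0.05],[0,0,0.04],[0,0,0.024],[0,0,0],[0,0,0],[0,0,0],[0,0,0],[0,0,0]]' --delta_rot '[[0,0,0],[0,0,0],[0,0,0],[0,0,0],[0,0,0],[0,0,0],[0,0,0],[0,0,0],[0,0,0],[0,0,0],[0,0,0]]' --grip '[-0.1,-0.1,-0.1,-0.1,-0.1,-0.1,-0.1,-0.5,-1,-1,-1]' --squeeze 30

```text
clock: 5.48
tool_pos: [0.5522, -0.2469, 0.1944]
eef_rot: [-0.047, 0.999, -0.0, 0.001]
contact_force: [0.0, -0.3, 2.5]
opening: 0.11
finger_force: 30.0
```

```bash
python3 g.py .5526 -.2477 .194 .095
```

```text
t 5.47 pos [ 0.5522 -0.2469  0.1944] yaw 0.0934 tilt [ 0.08 -0.05] F [ 0.04 -0.31  2.51] Mo [-0.16  -0.028  0.029] open 0.11 ff 30.0
  shift(now) [-0.0003 -0.0008  0.0004] after turn [-0.0003 -0.0008  0.0004] turn tool z deg -0.09 q7 1.9
```

Request:
play_rows --translation '[[0,0,-0.01],[0,0,-0.03],[0,0,-0.035],[0,0,-0.035],[0,0,-0.035],[0,0,-0.03],[0,0,0],[0,0,0]]' --delta_rot '[[0,0,0],[0,0,0],[0,0,0],[0,0,5],[0,0,5],[0,0,3],[0,0,0],[0,0,0]]' --grip '[-1,-1,-1,-1,-1,-1,-1,-1]'

```text
clock: 6.48
tool_pos: [0.5511, -0.246, 0.3676]
eef_rot: [0.066, 0.998, 0.0, -0.001]
contact_force: [-0.5, 0.8, -2.3]
opening: 0.113
finger_force: 30.0
```

```bash
python3 g.py .5107 .0535 .3694 -.134
```

```text
t 6.47 pos [ 0.5511 -0.246   0.3676] yaw -0.1322 tilt [-0.12  0.06] F [-0.52  0.77 -2.31] Mo [ 0.039  0.016 -0.011] open 0.113 ff 30.0
  shift(now) [ 0.0795  0.2916 -0.0014] after turn [ 0.0801  0.2915 -0.0014] turn tool z deg 0.1 q7 1.75
```

Request:
play_rows --translation '[[0.018,0.02,-0.0014],[0.018,0.03,0],[0.012,0.04,0],[0.01,0.045,0],[0.01,0.045,0],[0.0065,0.045,0],[0.0055,0.0395,0],[0,0.027,0],[0,0,0],[0,0,0],[0,0,0]]' --delta_rot '[[0,0,0],[0,0,0],[0,0,0],[0,0,0],[0,0,0],[0,0,0],[0,0,0],[0,0,0],[0,0,0],[0,0,0],[0,0,0]]' --grip '[-1,-1,-1,-1,-1,-1,-1,-1,-1,-1,-1]'

```text
clock: 7.85
tool_pos: [0.511, 0.0514, 0.3697]
eef_rot: [0.068, 0.998, -0.0, -0.001]
contact_force: [-0.3, 0.5, -1.1]
opening: 0.113
finger_force: 30.0
```

```bash
python3 g.py .5107 .0535 .3694 -.134; cat > c.py <<'E'
from h import *
ph=np.load("poses.npy")[0]; s=r.get_state(); t=s["tool_pos"]
im=r.snapshot("scene"); cv2.imwrite("pics/s1.png",im)
for d in r.silhouettes("scene","link")[:2]:
    m=d["pixels"].astype(float); print(d["confidence"],m.sum(),np.argwhere(m>0).mean(0)[::-1],proj("scene",t-[0,0,.11]))
    occ={"scene":np.clip(render("scene",HOOK,[*ph[:2],.265],ph[2]),0,1)}
    for dz in(-.19,-.184,-.178): print(dz,fit(LINK,{"scene":m},t[2]+dz,t[:2],[ph[2]],occ))
top=r.snapshot("top"); ov=im.copy()
for mod,p,y in((LINK,t-[0,0,.1844],ph[2]),(HOOK,[*ph[:2],.265],ph[2])):
    for q in cv2.findContours((render("scene",mod,p,y)>.5).astype(np.uint8),cv2.RETR_LIST,cv2.CHAIN_APPROX_NONE)[0]: ov[q[:,0,1],q[:,0,0]]=(0,255,0)
cv2.imwrite("pics/s1b.png",np.hstack([cv2.resize(ov[100:250,200:300],(400,600),interpolation=0),cv2.resize(top[90:240,210:310],(400,600),interpolation=0)]))
E
python3 c.py
```

```text
t 7.85 pos [0.511  0.0514 0.3697] yaw -0.1355 tilt [-0.06 -0.05] F [-0.31  0.48 -1.12] Mo [-0.031  0.037 -0.027] open 0.113 ff 30.0
  shift(now) [0.0006 0.002  0.0003] after turn [0.0006 0.002  0.0003] turn tool z deg -0.09 q7 1.21
0.63 959.0 [243.30239833 155.90719499] [243.32765742 151.01547378]
-0.19 (array([ 0.50665317,  0.05706729, -0.14041309]), np.float64(118.35017612824305))
-0.184 (array([ 0.51182943,  0.0509206 , -0.12989992]), np.float64(125.6300357702994))
-0.178 (array([ 0.5167214 ,  0.04455827, -0.11185403]), np.float64(137.86796359441817))
```

View pics/s1b.png

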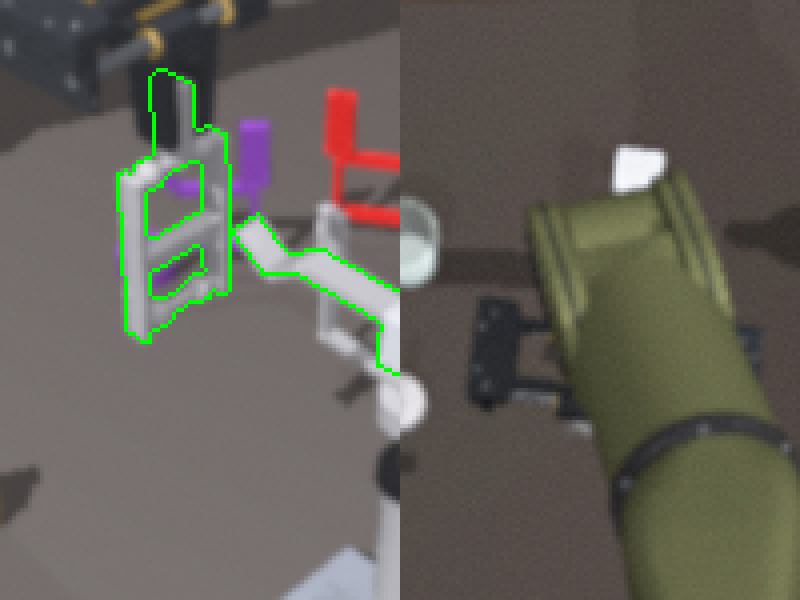

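The link (left, green outline on pixels 120–230, 70–340) sits in the grip where predicted, straight, and right before the hook tip at (240,230). The top view is hidden by the arm. Now move in over the hook.

Request:
play_rows --translation '[[0,0.002,0],[-0.01,0,0],[-0.015,0,0],[-0.018,0,0],[-0.016,0,0],[-0.01,0,0],[-0.005,0,0],[0,0,0],[0,0,0],[0,0,0],[0,0,0]]' --delta_rot '[[0,0,0],[0,0,0],[0,0,0],[0,0,0],[0,0,0],[0,0,0],[0,0,0],[0,0,0],[0,0,0],[0,0,0],[0,0,0]]' --grip '[-1,-1,-1,-1,-1,-1,-1,-1,-1,-1,-1]'

```text
clock: 9.38
tool_pos: [0.5847, 0.0453, 0.3702]
eef_rot: [0.066, 0.998, 0.0, -0.0]
contact_force: [-0.9, 0.6, -1.5]
opening: 0.114
finger_force: 30.0
```

```bash
python3 g.py .585 .0435 .3694 -.134
```

```text
t 9.38 pos [0.5847 0.0453 0.3702] yaw -0.133 tilt [-0.  0.] F [-0.93  0.58 -1.52] Mo [-0.012 -0.002  0.002] open 0.114 ff 30.0
  shift(now) [-0.0006 -0.0017  0.0008] after turn [-0.0006 -0.0017  0.0008] turn tool z deg 0.06 q7 1.25
```

```bash
cat > f.py <<'E'
from h import *
import sys
S=[]
for i in range(int(sys.argv[1])):
    r.snapshot("scene"); s=r.get_state(); S.append(np.r_[s["tool_pos"]*1e3,s["contact_force"]])
S=np.array(S); print(S.round(2)); print("mean",S.mean(0).round(2),"t",s["clock"])
E
python3 f.py 6
```

```text
[[ 5.8473e+02  4.5290e+01  3.7021e+02 -2.0000e-02  5.4000e-01 -1.5700e+00]
 [ 5.8475e+02  4.5280e+01  3.7018e+02 -3.4000e-01 -2.5000e-01 -2.1700e+00]
 [ 5.8477e+02  4.5240e+01  3.7015e+02 -4.0000e-02 -9.4000e-01 -1.2800e+00]
 [ 5.8482e+02  4.5240e+01  3.7017e+02 -1.7000e-01  2.8000e-01 -1.5700e+00]
 [ 5.8483e+02  4.5250e+01  3.7013e+02  3.0000e-02  3.8000e-01 -1.8100e+00]
 [ 5.8485e+02  4.5280e+01  3.7010e+02 -3.4000e-01 -8.6000e-01 -6.2000e-01]]
mean [ 5.8479e+02  4.5260e+01  3.7016e+02 -1.5000e-01 -1.4000e-01 -1.5000e+00] t 9.675
```

Request:
play_rows --translation '[[0,-0.0017,0.004],[0,0,0.006],[0,0,0.006],[0,0,0.003],[0,0,0.002],[0,0,0.002],[0,0,0.002],[0,0,0.002],[0,0,0.002],[0,0,0.002],[0,0,0.002],[0,0,0.002],[0,0,0.001],[0,0,0],[0,0,0]]' --delta_rot '[[0,0,0],[0,0,0],[0,0,0],[0,0,0],[0,0,0],[0,0,0],[0,0,0],[0,0,0],[0,0,0],[0,0,0],[0,0,0],[0,0,0],[0,0,0],[0,0,0],[0,0,0]]' --grip '[-1,-1,-1,-1,-1,-1,-1,-1,-1,-1,-1,-1,-1,-1,-1]'

```text
clock: 11.55
tool_pos: [0.5847, 0.0436, 0.3342]
eef_rot: [0.067, 0.998, 0.0, 0.0]
contact_force: [0.9, -0.2, -0.7]
opening: 0.112
finger_force: 30.0
```

```bash
python3 f.py 14|tail -2;python3 g.py .585 .0435 .3694 -.134
python3 - <<'E'
import sys; sys.path.insert(0,".")
from h import *
im=r.snapshot("scene")
ph=np.load("poses.npy")[0]; t=r.get_state()["tool_pos"]
ov=im.copy()
for mod,p,y,c in((LINK,t-[0,0,.1844],ph[2],(0,255,0)),(HOOK,[*ph[:2],t[2]-.0804],ph[2],(0,0,255))):
    for q in cv2.findContours((render("scene",mod,p,y)>.5).astype(np.uint8),cv2.RETR_LIST,cv2.CHAIN_APPROX_NONE)[0]: ov[q[:,0,1],q[:,0,0]]=c
z=lambda a:cv2.resize(a[110:260,220:320],(400,600),interpolation=cv2.INTER_CUBIC)
cv2.imwrite("pics/s2.png",np.hstack([z(im),z(ov)]))
E
```

```text
[ 5.8467e+02  4.3570e+01  3.3412e+02  3.1000e-01 -1.2000e-01 -8.1000e-01]]
mean [ 5.8469e+02  4.3570e+01  3.3416e+02  4.2000e-01 -4.0000e-02 -1.6000e-01] t 12.25
t 12.25 pos [0.5847 0.0436 0.3341] yaw -0.1332 tilt [0.01 0.  ] F [ 0.31 -0.12 -0.81] Mo [ 0.04  -0.071 -0.053] open 0.109 ff 30.0
  shift(now) [-0.0003 -0.     -0.0353] after turn [-0.0003 -0.     -0.0353] turn tool z deg 0.05 q7 1.25
```

View pics/s2.png

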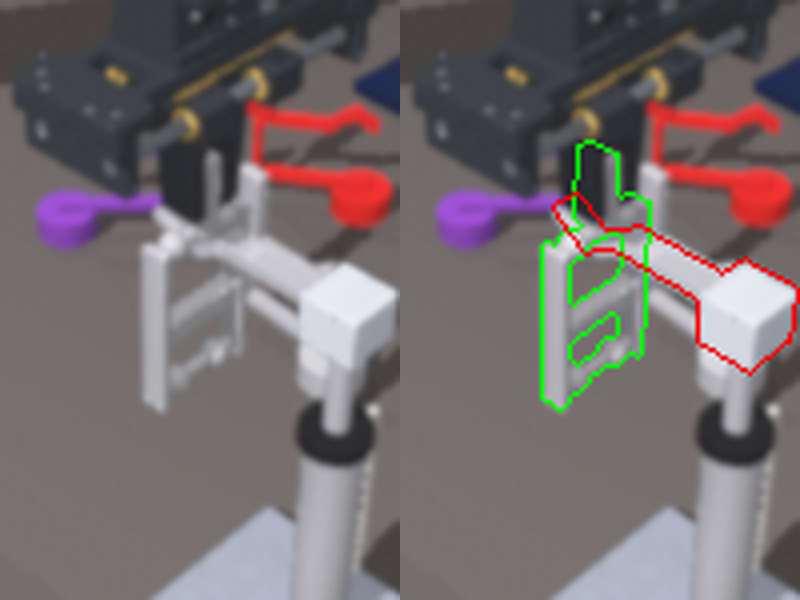

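The link's loop is over the hook with the top bar seated between the beads at (185,240); all but about 0.2 N is carried. A small nudge along +x (side force) and a last bit down, then re-measure.

Request:
play_rows --translation '[[-0.0005,0,0.0005],[-0.0005,0,0.0005],[0,0,0],[0,0,0]]' --delta_rot '[[0,0,0],[0,0,0],[0,0,0],[0,0,0]]' --grip '[-1,-1,-1,-1]'

```text
clock: 12.8
tool_pos: [0.5856, 0.0434, 0.3331]
eef_rot: [0.067, 0.998, 0.0, -0.0]
contact_force: [0.4, 0.7, 0.5]
opening: 0.112
finger_force: 30.0
```

```bash
python3 f.py 20|tail -1; cat > hz.py <<'E'
from h import *
ph=np.load("poses.npy")[0]; t=r.get_state()["tool_pos"]
r.snapshot("scene"); m=r.silhouettes("scene","hook")[0]["pixels"].astype(float)
occ=cv2.dilate(render("scene",LINK,t-[0,0,.1844],ph[2]),np.ones((5,5))); B=HOOK[2:]
m0=np.load("pics/scene_hook_0.npy").astype(float)
for n,mm,o in(("start",m0,occ),("now",m,occ)):
    zs=np.arange(.235,.27,.0005); e=[cost(B,{"scene":mm},[*ph[:2],z],ph[2],{"scene":o}) for z in zs]; print(n,zs[np.argmin(e)],min(e))
E
python3 hz.py
```

```text
mean [ 5.8561e+02  4.3390e+01  3.3311e+02  2.6000e-01 -2.1000e-01  2.0000e-02] t 13.8
start 0.265 133.6884258021028
now 0.251 121.43930068090148
```

Request:
play_rows --translation '[[0,0,0],[0,0,0],[0,0,0],[0,0,0],[0,0,0],[0,0,0]]' --delta_rot '[[0,0,0],[0,0,0],[0,0,0],[0,0,0],[0,0,0],[0,0,0]]' --grip '[-1,-1,-0.72,-0.65,-0.5,-0.3]' --squeeze 3

```text
clock: 14.65
tool_pos: [0.5856, 0.0434, 0.3331]
eef_rot: [0.067, 0.998, 0.0, 0.0]
contact_force: [0.6, 0.1, -1.0]
opening: 0.332
finger_force: 0.0
```

```bash
python3 f.py 3|tail -1; sed -i 's/occ=cv2.dilate(render("scene",LINK,t-\[0,0,.1844\],ph\[2\])/occ=cv2.dilate(render("scene",LINK,np.array([*ph[:2],.147]),ph[2])/' hz.py; python3 hz.py
```

```text
mean [ 5.8563e+02  4.3430e+01  3.3311e+02  5.4000e-01 -2.3000e-01 -1.2000e-01] t 14.8
start 0.265 130.86820798109164
now 0.2525 108.82649847658143
```

Request:
play_rows --translation '[[0,0,-0.005],[0,0,-0.015],[0,0,-0.03],[0,0,-0.04],[0,0,-0.03],[0,0,0]]' --delta_rot '[[0,0,0],[0,0,0],[0,0,0],[0,0,0],[0,0,4.7],[0,0,0]]' --grip '[-0.3,-0.3,-0.3,-0.2,-0.1,-0.1]'

```text
clock: 15.65
tool_pos: [0.5867, 0.0435, 0.4566]
eef_rot: [0.107, 0.994, 0.001, 0.003]
contact_force: [-0.6, 0.4, -0.1]
opening: 0.452
finger_force: 0.0
```

```bash
python3 g.py .4883 .2535 .163 -.215;  python3 - <<'E'
import sys; sys.path.insert(0,".")
from h import *
im=r.snapshot("scene"); ph=np.load("poses.npy")[0]
m=r.silhouettes("scene","link")[0]["pixels"].astype(float); print(m.sum(),np.argwhere(m>0).mean(0)[::-1],proj("scene",[.585,.0435,.21]))
occ={"scene":cv2.dilate(render("scene",HOOK,[*ph[:2],.2515],ph[2]),np.ones((3,3)))}
for z in(.1465,.1485): print(z,fit(LINK,{"scene":m},z,ph[:2],[ph[2]],occ))
E
```

```text
t 15.65 pos [0.5867 0.0435 0.4566] yaw -0.2152 tilt [0.4  0.05] F [-0.59  0.43 -0.07] Mo [-0.015  0.001  0.009] open 0.452 ff 0.0
  shift(now) [0.1429 0.1834 0.2931] after turn [0.1428 0.1834 0.2931] turn tool z deg -0.01 q7 1.19
896.0 [267.54129464 179.68861607] [268.37736334 183.08309307]
0.1465 (array([ 0.58364001,  0.04633536, -0.0927976 ]), np.float64(41.32064280521485))
0.1485 (array([ 0.5845852 ,  0.04496943, -0.09128299]), np.float64(43.01848064939912))
```

Request:
play_rows --translation '[[0.014,0.018,0],[0.025,0.033,0],[0.036,0.047,0],[0.036,0.047,0],[0.022,0.029,0.03],[0.008,0.01,0.05],[0,0,0.05],[0,0,0.04],[0,0,0.02],[0,0,0],[0,0,0]]' --delta_rot '[[0,0,0],[0,0,0],[0,0,0],[0,0,0],[0,0,0],[0,0,0],[0,0,0],[0,0,0],[0,0,0],[0,0,0],[0,0,0]]' --grip '[-0.1,-0.1,-0.1,-0.1,-0.1,-0.1,-0.1,-0.1,-0.1,-0.1,-0.1]'

```text
clock: 17.12
tool_pos: [0.4873, 0.2534, 0.2635]
eef_rot: [0.107, 0.994, 0.0, 0.0]
contact_force: [-0.3, -0.3, -0.0]
opening: 0.449
finger_force: 0.0
```

```bash
python3 g.py .4883 .2535 .163 -.215; python3 - <<'E'
import sys; sys.path.insert(0,".")
from h import *
ph,pl,pw=np.load("poses.npy")
im=r.snapshot("scene"); ov=im.copy()
for mod,p,y,c in((WEIGHT,[.5617,.2375,0],-.215,(0,255,0)),(LINK,[*ph[:2],.1475],ph[2],(0,0,255))):
    for q in cv2.findContours((render("scene",mod,p,y)>.5).astype(np.uint8),cv2.RETR_LIST,cv2.CHAIN_APPROX_NONE)[0]: ov[q[:,0,1],q[:,0,0]]=c
z=lambda a:cv2.resize(a[110:260,220:320],(400,600),interpolation=cv2.INTER_CUBIC)
cv2.imwrite("pics/s3.png",np.hstack([z(im),z(ov)]))
E
```

```text
t 17.12 pos [0.4873 0.2534 0.2635] yaw -0.2149 tilt [0.01 0.02] F [-0.3  -0.29 -0.04] Mo [ 0.034 -0.036 -0.008] open 0.449 ff 0.0
  shift(now) [-0.0009  0.0003  0.1005] after turn [-0.0009  0.0003  0.1005] turn tool z deg 0.0 q7 0.73
```

View pics/s3.png

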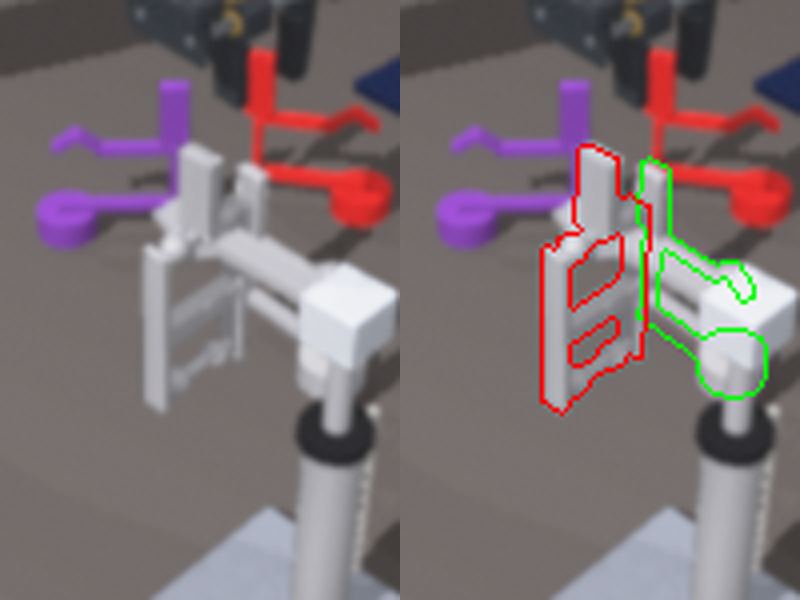

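The link hangs straight and released at (150–245,150–410). The weight's tab at (255,165–235) agrees with the green outline to about a pixel. Descend and grip firmly.

Request:
play_rows --translation '[[-0.001,0,0.04],[0,0,0.04],[0,0,0.0205],[0,0,0],[0,0,0],[0,0,0],[0,0,0],[0,0,0],[0,0,0]]' --delta_rot '[[0,0,0],[0,0,0],[0,0,0],[0,0,0],[0,0,0],[0,0,0],[0,0,0],[0,0,0],[0,0,0]]' --grip '[-0.1,-0.1,-0.1,-0.1,-0.5,-0.7,-1,-1,-1]' --squeeze 60

```text
clock: 18.3
tool_pos: [0.4882, 0.2532, 0.1631]
eef_rot: [0.107, 0.994, 0.0, 0.0]
contact_force: [-1.5, -0.3, 5.1]
opening: 0.107
finger_force: 59.8
```

```bash
python3 g.py .4883 .2535 .163 -.134
```

```text
t 18.3 pos [0.4882 0.2532 0.1631] yaw -0.2151 tilt [0.02 0.02] F [-1.54 -0.34  5.06] Mo [-0.148  0.192  0.02 ] open 0.107 ff 59.8
  shift(now) [-0.0001  0.0004  0.0001] after turn [-0.0001  0.0004  0.0001] turn tool z deg -4.65 q7 0.72
```

Request:
play_rows --translation '[[0,0,-0.005],[0,0,-0.015],[0,0,-0.03],[0,0,-0.03],[0,0,-0.01],[0,0,0],[0,0,0]]' --delta_rot '[[0,0,0],[0,0,0],[0,0,0],[0,0,-2.3],[0,0,-2.3],[0,0,0],[0,0,0]]' --grip '[-1,-1,-1,-1,-1,-1,-1]'

```text
clock: 19.18
tool_pos: [0.4875, 0.2527, 0.2516]
eef_rot: [0.068, 0.998, -0.001, -0.001]
contact_force: [-0.4, -0.2, -4.0]
opening: 0.111
finger_force: 59.8
```

```bash
python3 g.py .4463 .0622 .2535 -.134; python3 f.py 4|tail -1
```

```text
t 19.18 pos [0.4875 0.2527 0.2516] yaw -0.1353 tilt [-0.12 -0.07] F [-0.44 -0.24 -3.98] Mo [ 0.083  0.277 -0.031] open 0.111 ff 59.8
  shift(now) [ 0.0151 -0.1943 -0.0016] after turn [ 0.0154 -0.1943 -0.0016] turn tool z deg -0.07 q7 0.79
mean [ 4.8764e+02  2.5281e+02  2.5160e+02  5.4000e-01  7.0000e-02 -3.7000e+00] t 19.375
```

Request:
play_rows --translation '[[0.015,-0.01,-0.0016],[0,-0.025,0],[0,-0.035,0],[0,-0.04,0],[0,-0.035,0],[0,-0.03,0],[0,-0.0195,0],[0,0,0],[0,0,0],[0,0,0],[0,0,0]]' --delta_rot '[[0,0,0],[0,0,0],[0,0,0],[0,0,0],[0,0,0],[0,0,0],[0,0,0],[0,0,0],[0,0,0],[0,0,0],[0,0,0]]' --grip '[-1,-1,-1,-1,-1,-1,-1,-1,-1,-1,-1]'

```text
clock: 20.75
tool_pos: [0.4472, 0.0632, 0.2542]
eef_rot: [0.067, 0.998, 0.0, 0.0]
contact_force: [1.0, 0.2, -3.6]
opening: 0.109
finger_force: 59.8
```

```bash
python3 g.py .4463 .0622 .2535 -.134; cat > w.py <<'E'
from h import *
import sys
ph=np.load("poses.npy")[0]; im=r.snapshot("scene"); s=r.get_state(); t=s["tool_pos"]
M=R.from_quat(s["eef_rot"]).as_matrix(); yaw=np.arctan2(M[1,1],M[0,1])-np.pi/2
u=np.array([np.cos(yaw),np.sin(yaw),0]); o=t+.075*u-[0,0,.163]
lk=np.array([*ph[:2],.1475])
D=r.silhouettes("scene","weight"); 
c0=proj("scene",o+[0,0,.05]); D=sorted(D,key=lambda d:np.hypot(*(np.argwhere(d["pixels"]).mean(0)[::-1]-c0)))
m=D[0]["pixels"].astype(float); print(m.sum(),D[0]["confidence"],np.argwhere(m>0).mean(0)[::-1],c0)
occ=np.clip(cv2.dilate(render("scene",LINK,lk,ph[2])+render("scene",HOOK,[*ph[:2],.2515],ph[2]),np.ones((3,3))),0,1)
# pitch about tab grip, x offset along u, yaw fixed
def f(p):
    rot=R.from_euler("ZY",[yaw,p[1]*10]); g=t-[0,0,.045]; q=g-rot.apply([-.075+p[0],0,.118+p[2]])
    d=(render("scene",WEIGHT,q,0,rot)-m)*(1-occ); return (cv2.GaussianBlur(d,(0,0),.8)**2).sum()
s=minimize(f,[0,0,0],method="Nelder-Mead",options=dict(initial_simplex=[[0,0,0],[.004,0,0],[0,.006,0],[0,0,.004]],xatol=1e-4,fatol=.05))
print("xoff,pitch,zoff",s.x[0],s.x[1]*10,s.x[2],s.fun,"at0",f([0,0,0]))
rot=R.from_euler("ZY",[yaw,s.x[1]*10]); q=t-[0,0,.045]-rot.apply([-.075+s.x[0],0,.118+s.x[2]])
n=q+rot.apply([0,0,.085]); print("notch",n.round(4),"nominal",(o+[0,0,.085]).round(4))
ov=im.copy()
for mod,p,R_,c in((WEIGHT,q,rot,(0,255,0)),(LINK,lk,R.from_rotvec([0,0,ph[2]]),(0,0,255))):
    for k in cv2.findContours((render("scene",mod,p,0,R_)>.5).astype(np.uint8),cv2.RETR_LIST,cv2.CHAIN_APPROX_NONE)[0]: ov[k[:,0,1],k[:,0,0]]=c
z=lambda a:cv2.resize(a[120:270,200:300],(400,600),interpolation=cv2.INTER_CUBIC)
cv2.imwrite(f"pics/{sys.argv[1]}.png",np.hstack([z(im),z(ov)]))
E
python3 w.py s4
```

```text
t 20.75 pos [0.4472 0.0632 0.2542] yaw -0.1335 tilt [0.01 0.03] F [ 0.96  0.18 -3.6 ] Mo [0.08  0.287 0.019] open 0.109 ff 59.8
  shift(now) [ 0.0008 -0.0012  0.0007] after turn [ 0.0008 -0.0012  0.0007] turn tool z deg 0.03 q7 1.04
561.0 0.75 [241.58467023 191.82352941] [248.53374459 193.09348225]
xoff,pitch,zoff -0.00474448159197021 0.014122139185803548 -0.004040742313570387 294.35654406820356 at0 316.54665682916095
notch [0.5258 0.0525 0.1791] nominal [0.5215 0.053  0.1762]
```

View pics/s4.png

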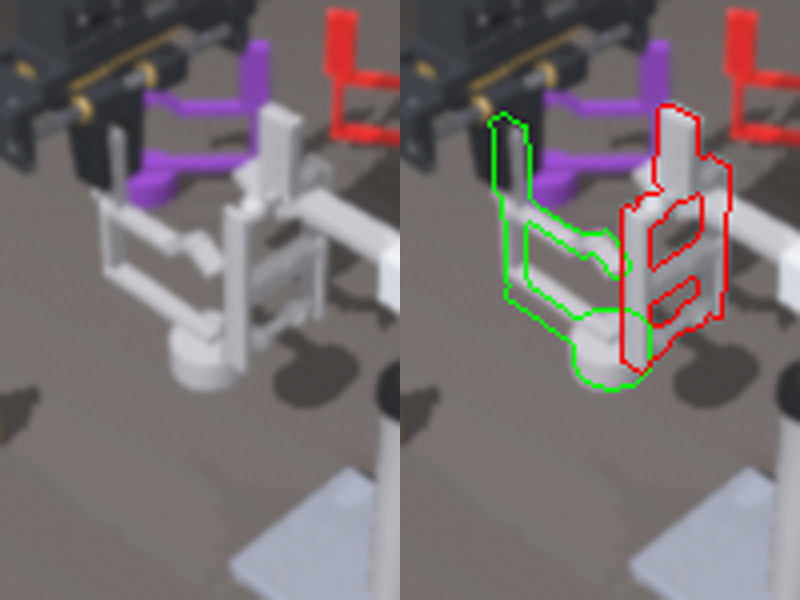

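The weight hangs level in the grip left of the link: hook end at (215,270), disc at (207,355). My model's lower arm is too low, so I'll correct that and refit without the finger area.

```bash
sed -i 's/box(-80,0,-7,7,0,8),box(-80,-70,-5,5,0,82)/box(-79,0,-5,5,17,24),box(-79,-71,-4,4,17,82)/' h.py
sed -i 's|^# pitch.*|fm=R.from_rotvec([0,0,yaw]); occ=np.clip(occ+render("scene",[box(-105,-45,-75,75,95,230)],o,yaw),0,1)|; s/xatol/maxiter=200,xatol/' w.py
python3 w.py s5
```

```text
666.0 0.88 [241.21021021 190.45495495] [248.42033924 193.15396524]
xoff,pitch,zoff -0.004106922090542088 0.03893104745220523 -0.003981015321034299 27.962882276811587 at0 39.92205635570737
notch [0.5243 0.0523 0.1771] nominal [0.5214 0.0527 0.1762]
```

View pics/s5.png

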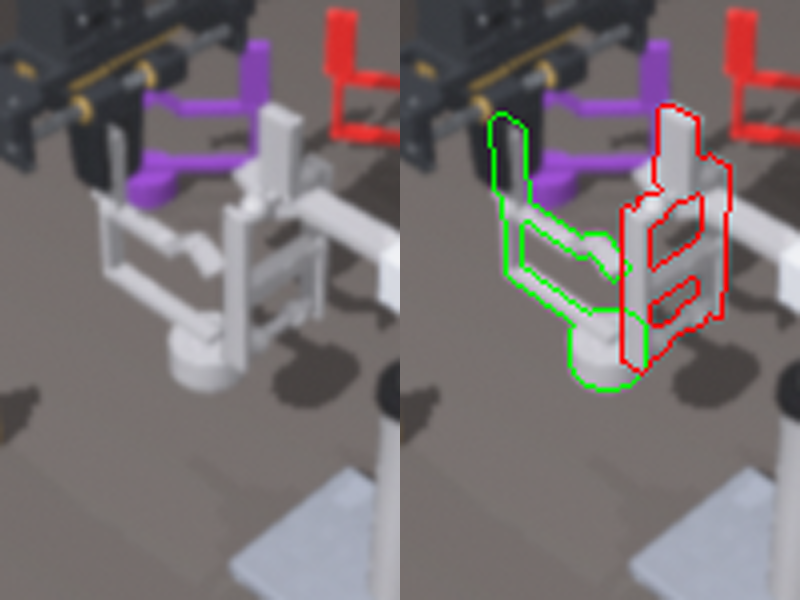

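Request:
play_rows --translation '[[-0.005,0,0],[-0.01,0,0],[-0.012,0,0],[-0.012,0,0],[-0.01,0,0],[-0.008,0,0],[-0.004,0,0],[0,0,0],[0,0,0],[0,0,0]]' --delta_rot '[[0,0,0],[0,0,0],[0,0,0],[0,0,0],[0,0,0],[0,0,0],[0,0,0],[0,0,0],[0,0,0],[0,0,0]]' --grip '[-1,-1,-1,-1,-1,-1,-1,-1,-1,-1]'

```text
clock: 22.2
tool_pos: [0.5072, 0.0542, 0.2542]
eef_rot: [0.067, 0.998, -0.0, -0.0]
contact_force: [0.5, 1.1, -3.2]
opening: 0.114
finger_force: 59.8
```

```bash
python3 w.py s6; python3 f.py 10|tail -1; python3 g.py .5 .05 .25 -.134; python3 hz.py|tail -1
```

```text
695.0 0.83 [260.75251799 204.90791367] [266.87047972 205.40981629]
xoff,pitch,zoff -0.005766486610243976 0.07239093583437373 -0.0055808994539529 12.019418324189722 at0 21.40100587454352
notch [0.5852 0.0436 0.1761] nominal [0.5816 0.0441 0.1762]
mean [ 5.0753e+02  5.4180e+01  2.5422e+02  2.0000e-02 -2.3000e-01 -3.4000e+00] t 22.8
t 22.8 pos [0.5076 0.0542 0.2542] yaw -0.1349 tilt [-0.  0.] F [ 0.17 -0.02 -3.12] Mo [ 0.102  0.282 -0.003] open 0.11 ff 59.8
  shift(now) [ 0.0069 -0.0052  0.0042] after turn [ 0.0069 -0.0051  0.0042] turn tool z deg -0.05 q7 1.1
now 0.251 115.30823618550059
```

View pics/s6.png

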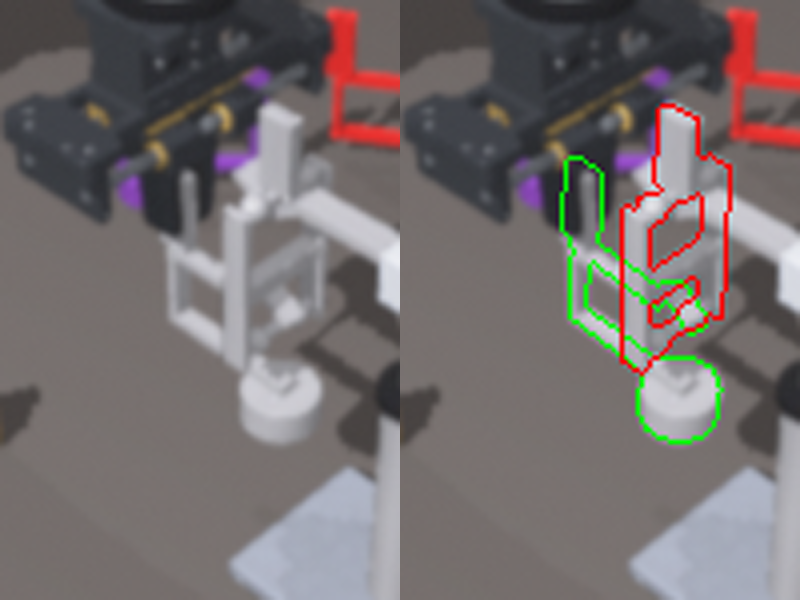

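The roof hook is through the lower loop at (285,305), between the beads, with the link still seated. Lower slowly.

Request:
play_rows --translation '[[0,0,0.004],[0,0,0.005],[0,0,0.004],[0,0,0.002],[0,0,0.002],[0,0,0.002],[0,0,0.002],[0,0,0.002],[0,0,0.002],[0,0,0.0025],[0,0,0.0025],[0,0,0.0025],[0,0,0.0025],[0,0,0.0025],[0,0,0.0025],[0,0,0.002],[0,0,0.002],[0,0,0.001],[0,0,0],[0,0,0]]' --delta_rot '[[0,0,0],[0,0,0],[0,0,0],[0,0,0],[0,0,0],[0,0,0],[0,0,0],[0,0,0],[0,0,0],[0,0,0],[0,0,0],[0,0,0],[0,0,0],[0,0,0],[0,0,0],[0,0,0],[0,0,0],[0,0,0],[0,0,0],[0,0,0]]' --grip '[-1,-1,-1,-1,-1,-1,-1,-1,-1,-1,-1,-1,-1,-1,-1,-1,-1,-1,-1,-1]'

```text
clock: 25.4
tool_pos: [0.5076, 0.0542, 0.2093]
eef_rot: [0.067, 0.998, 0.0, 0.0]
contact_force: [0.3, 0.3, 0.4]
opening: 0.11
finger_force: 59.8
```

```bash
python3 f.py 14|tail -1; python3 g.py .5 .05 .25 -.134; sed -i 's/np.arange(.235/np.arange(.2/' hz.py; python3 hz.py|tail -1
```

```text
mean [ 5.0760e+02  5.4180e+01  2.0924e+02  3.0000e-01 -1.1000e-01 -3.1000e-01] t 26.1
t 26.1 pos [0.5076 0.0542 0.2092] yaw -0.1349 tilt [-0.  0.] F [-0.18 -0.29 -0.87] Mo [ 0.035 -0.019  0.036] open 0.105 ff 59.8
  shift(now) [ 0.0069 -0.0052 -0.0408] after turn [ 0.0069 -0.0051 -0.0408] turn tool z deg -0.05 q7 1.08
now 0.22500000000000003 42.5158642692589
```

Request:
play_rows --translation '[[0,0,0.001],[0,0,0.0015],[0,0,0],[0,0,0]]' --delta_rot '[[0,0,0],[0,0,0],[0,0,0],[0,0,0]]' --grip '[-1,-1,-1,-1]'

```text
clock: 26.7
tool_pos: [0.5076, 0.0542, 0.2067]
eef_rot: [0.067, 0.998, 0.0, 0.0]
contact_force: [0.8, -0.4, 0.3]
opening: 0.111
finger_force: 59.8
```

```bash
python3 f.py 28|tail -1; python3 hz.py|tail -1
```

```text
mean [ 5.0758e+02  5.4180e+01  2.0671e+02 -2.0000e-02  1.0000e-02  1.5000e-01] t 28.1
now 0.22200000000000003 33.814526359289395
```

Request:
play_rows --translation '[[0,0,-0.0007],[0,0,0],[0,0,0],[0,0,0],[0,0,0],[0,0,0],[0,0,0],[0,0,0],[0,0,0],[0,0,0]]' --delta_rot '[[0,0,0],[0,0,0],[0,0,0],[0,0,0],[0,0,0],[0,0,0],[0,0,0],[0,0,0],[0,0,0],[0,0,0]]' --grip '[-1,-1,-1,-0.74,-0.7,-0.6,-0.5,-0.4,-0.4,-0.4]' --squeeze 3

```text
clock: 29.45
tool_pos: [0.5076, 0.0542, 0.2074]
eef_rot: [0.067, 0.998, 0.0, 0.0]
contact_force: [0.1, 0.3, 0.3]
opening: 0.296
finger_force: 0.0
```

```bash
python3 g.py .5 .05 .25 -.134; python3 hz.py|tail -1; python3 - <<'E'
import sys; sys.path.insert(0,".")
from h import *
im=r.snapshot("scene"); cv2.imwrite("pics/s7.png",cv2.resize(im[120:270,200:340],(560,600),interpolation=cv2.INTER_CUBIC))
E
```

```text
t 29.45 pos [0.5076 0.0542 0.2074] yaw -0.1349 tilt [0. 0.] F [0.07 0.33 0.32] Mo [0.005 0.016 0.027] open 0.296 ff 0.0
  shift(now) [ 0.0069 -0.0051 -0.0426] after turn [ 0.007  -0.0051 -0.0426] turn tool z deg -0.05 q7 1.08
now 0.22250000000000003 50.423116956881195
```

View pics/s7.png

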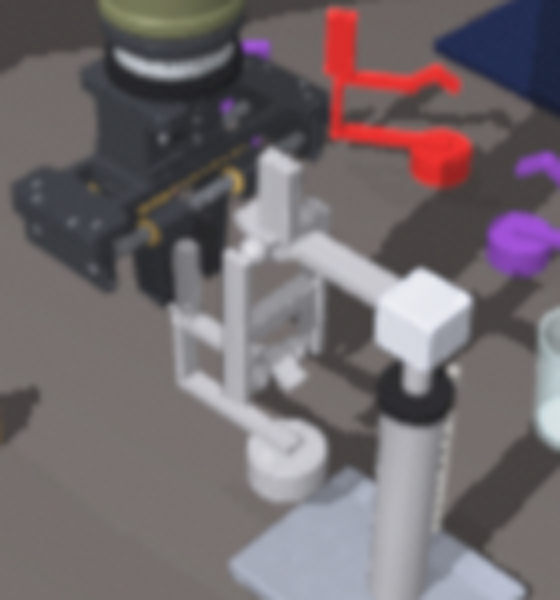

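Both pieces hang straight: the weight on the link's lower bar at (285,370), disc clear of the bench, fingers open around the tab at (185,265). Withdraw backwards.

Request:
play_rows --translation '[[0.003,0,0],[0.008,0,0],[0.012,0,0],[0.015,0,0],[0.015,0,0],[0.012,0,0],[0.005,0,0],[0,0,0],[0,0,0],[0,0,0],[0,0,0],[0,0,0],[0,0,0],[0,0,0],[0,0,0]]' --delta_rot '[[0,0,0],[0,0,0],[0,0,0],[0,0,0],[0,0,0],[0,0,0],[0,0,0],[0,0,0],[0,0,0],[0,0,0],[0,0,0],[0,0,0],[0,0,0],[0,0,0],[0,0,0]]' --grip '[-0.3,-0.3,-0.3,-0.3,-0.3,-0.3,-0.3,-0.3,-0.3,-0.3,-0.3,-0.3,-0.3,-0.3,-0.3]'

```text
clock: 31.48
tool_pos: [0.4382, 0.0636, 0.2074]
eef_rot: [0.067, 0.998, 0.0, -0.0]
contact_force: [-0.1, -0.3, 0.3]
opening: 0.348
finger_force: 0.0
```

```bash
python3 hz.py|tail -1; python3 - <<'E'
import sys; sys.path.insert(0,".")
from h import *
a=r.snapshot("scene"); cv2.imwrite("pics/s8.png",cv2.resize(a[120:270,200:340],(560,600),interpolation=cv2.INTER_CUBIC))
for i in range(4): b=r.snapshot("scene")
print("motion",np.abs(a.astype(int)-b)[120:270,200:340].max())
E
```

```text
now 0.22250000000000003 38.185905902386985
motion 20
```

View pics/s8.png

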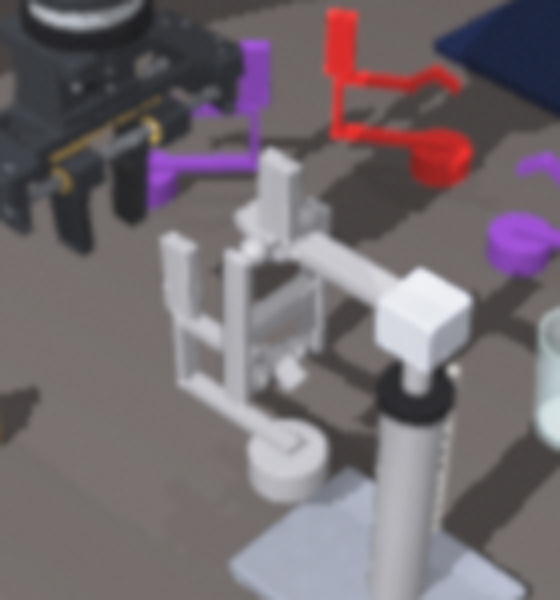

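The link and weight hang still and straight, with the weight's tab at (180,270) and its disc at (287,460), and the gripper is clear of both. Handing in.

```bash
python3 -c "
from plant import r
print(r.finish_job())"
```

```text
the job is handed in; nothing more can be done
None
```

I handed the job in at about 32 s with the link in the hook's saddle and the weight on the link's lower loop, both hanging straight and still and the gripper clear; no verdict came back.

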